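# Lay out the spindle parts on the timber, ready for assembly

## Task

Lay out the spindle parts on the fixed timber: stand the plain steel bush centred on the blue pad and the red collar flat and centred on the yellow pad, set the brass hex nut flat and centred on top of the bush, and lay the silver bolt midway between the two pads, straight across the timber. Let go of everything, and leave the rusty bolt, the tape measure and the tin where they are.

Things in the scene. Friction and masses are not known exactly. Their poses are not given: they have to be found in the camera images.
- bush_center (a point): plain grey steel bush, upright cylinder of diameter 40 mm and height 30 mm with a blind bore in its top; this point is its centre, 15 mm above its underside; z up. Loose on the bench, about 0.15 kg
- nut_center (a point): brass hexagon nut lying flat, 36 mm across flats, 41.6 mm across corners, 20 mm high; this point is its centre, 10 mm above its underside; z up, x through a corner, y square to a pair of flats. Loose on the bench, about 0.11 kg
- collar_center (a point): red painted shaft collar lying flat, diameter 42 mm, height 18 mm, blind bore in its top; this point is its centre, 9 mm above its underside; z up. Loose on the bench, about 0.07 kg
- silver_bolt_center (a point): bright silver hex bolt lying on its side, 61 mm long, shank 12 mm thick, head 21 mm wide and 19 mm high; this point is half-way along it and 9 mm above its underside; its y axis runs along the bolt, towards the head (the head is the last 8 mm). Take it across the shank. Loose on the bench, about 0.06 kg
- timber_top (a point): fixed timber offcut, 70 x 220 x 35 mm high, lying across the robot's front; this point is the centre of its top face, midway between the pads; its x axis runs across the timber (70 mm, away from the robot), y along it, z up. Behind it stands a fixed drawer cabinet 0.17 m high, behind its left end a gas cylinder 0.44 m high and 0.30 m across (axis at x 0.47, y 0.17)
- blue_pad: blue round pad, diameter 50 mm, 3 mm thick, fixed flat on top of the timber near one end, 72 mm from the timber's middle; origin at the centre of its underside
- yellow_pad: yellow round pad, diameter 50 mm, 3 mm thick, fixed flat on top of the timber near the other end, 72 mm from the timber's middle; origin at the centre of its underside
- rusty_bolt: rusty brown hex bolt, same size as the silver one, loose on the bench to the left, in front of the gas cylinder: not to be moved; origin at its middle, on its underside
- tape_measure: yellow tape measure, 70 x 98 mm, 40 mm high, loose on the bench to the left: not to be moved; origin on its underside
- tin: round food tin, diameter 76 mm, 58 mm high, loose on the bench to the right of the loose parts, behind the bench grinder (fixed, 0.27 m high): not to be moved; origin at the centre of its underside

How it is judged:
At the end, for the whole second after the job is handed in: bush upright and centred on the blue pad, collar flat and centred on the yellow pad (each within 12 mm); nut flat on the bush, centred within 10 mm; silver bolt lying on the timber, its middle within 15 mm of midway between the pads, within 15 degrees of straight across (horizontal distance between bush_center and blue_pad below 0.012 m and z of bush_center in the frame of timber_top between 0.014 and 0.022 m and angle between each of bush_center, nut_center, collar_center's own z axis and vertical below 0.15 rad and horizontal distance between nut_center and bush_center below 0.01 m and z of nut_center in the frame of bush_center between 0.021 and 0.029 m and horizontal distance between collar_center and yellow_pad below 0.012 m and z of collar_center in the frame of timber_top between 0.008 and 0.016 m and horizontal distance between silver_bolt_center and timber_top below 0.015 m and z of silver_bolt_center in the frame of timber_top between 0.004 and 0.014 m and angle between the y axis of silver_bolt_center and the x axis of timber_top, either way round below 0.26 rad); the robot touches nothing.
It fails at once if the rusty bolt is moved by more than 20 mm (distance of rusty_bolt from where it was at the start of the episode above 0.02 m).
It fails at once if the tape measure is moved by more than 20 mm (distance of tape_measure from where it was at the start of the episode above 0.02 m).
It fails at once if the tin is moved by more than 20 mm (distance of tin from where it was at the start of the episode above 0.02 m).
It also fails if it takes over 128 s, if anything falls off the work surface, if the arm or the gripper's body presses on something with over 40 N, if the wrist force passes 120 N, or if a joint passes its speed limit or range.

## Robot

A 6-joint arm with a two-finger parallel gripper is mounted at the origin on the work surface; the furniture and walls round the work are solid. World frame = base frame: x ahead of the robot, y to its left, z up, the work surface at z = 0. Lengths are in m, angles in rad, forces in N, time in s.
With the tool pointing down it reaches from about 0.3 to 0.875 m from the base axis. Payload 4.2 kg.
Tool frame: the origin (TCP) lies at the very end of the fingers, on their centre line; the grasp point (between the pads) lies 19 mm behind it; z points along the fingers, y is the line along which they close (so a half turn about z gives the same grasp; the last joint's range is limited). The gripper opens to 85 mm and grips with 20 to 120 N. Pads are 22 mm wide; open, the fingers measure 114 mm over their backs; the gripper's body (76 mm by 85 mm) begins 54 mm behind the grasp point. The pads swing forward as they close: fully open they stand 13 mm farther back than shut.
Start: joints at [-1.331, 0.32, 1.565, -0, 1.257, -0.02], TCP at [0.148, -0.556, 0.231] pointing down, gripper open.
Joint ranges: [-3.11, 3.11], [-0.84, 2.01], [0.21, 2.61], [-1.34, 4.49], [0.05, 2.63], [-2.56, 2.56]. Speed limits (rad/s): [2.57, 2.57, 3.14, 3.14, 3.14, 3.14].

## Interface

Orientations are given as a unit quaternion [x, y, z, w].
In Python, from bench import * gives the robot as it stands.
- The arm moves only by the shell command python3 -m handwheel 'ROWS' [FORCE]. ROWS is JSON, a list of rows, each a list of 5 numbers: the opening, from 0 (shut) to 1 (fully open), then the shift along the tool's x, y, z in mm, then the turn about the tool's z in degrees. A call has exactly 5 rows; each row shifts and turns the commanded pose from where the row before left it, along the tool's axes as they then stand; what a row does not reach is not made up. A row lasts 1/12 s, in which the tool goes at most 41.7 mm and 7.16 degrees, less where a joint would pass 70% of its speed; a pose out of reach is approached as far as the arm can. A call with a gripper value outside its range is refused whole. The fingers move at their own pace and stop on an object; FORCE is the grip in N (left out, the last holds). Time passes only in rows, so rows that do not move let the fingers close, or fill a call up. It gives the time, the measured TCP pose, the force, the opening and the grip force at its end, in the units of the state.
- state(): the state, without advancing time (a new reading comes with each control period).
- camera(name): name is "scene" or "top"; returns a dict with "pixels" (400x640x3 uint8, red, green, blue), "range_z" (400x640 float32, m along the optical axis (not along the pixel's ray), 0 where there is no reading), "fx", "fy", "cx", "cy" (pixels), "k1" (the pictures are not rectified: a ray, as slopes to the right and down, at radius r is drawn at 1 + k1 r^2 times it, then the intrinsics apply), "T" (4x4, takes a point from camera to world coordinates). Camera axes: x right, y up, looking along -z (the intrinsics and any distortion apply to the point x, -y, -z); pixel columns grow to the right and rows downward; lengths in m; the calibration is good to about 2 mm. A picture is of the moment at which its call begins.
- sign_off(): hands the job in; it is judged then, once.
The state is a dict: "time": time; "joints": joint angles; "qd": joint speeds; "effort": joint torques, N m; "ee_pos": TCP position; "orientation": TCP orientation; "contact_force": force on the tool from outside, world axes, zero at the start; "torque": the same for the moment, N m; "gripper_width": finger opening in m; "grasp_force": force on a finger pad.
Only numpy, scipy, OpenCV 4.12 (cv2) and the standard library are available. Lean on these libraries where they do the work, as an engineer would, in place of code of your own. Each camera call takes 0.05 s, during which the arm holds its last target. There are 200 camera calls.

## Working session

There is one attempt and no reset: what is moved stays moved. The work goes in short steps, Python scripts to look and compute and a shell command to move; the robot and the scene stay as the last step left them, time stands still between calls to the robot, and variables do not carry over. Pictures are saved under pics/ and viewed, at most 14 in all, crops included, and the job is handed in when it is done.

```bash
ls; mkdir -p pics
cat > h.py <<'E'
import sys; sys.path.insert(0,'.')
from bench import *
import numpy as np, cv2
def pts(c):
    v,u=np.mgrid[0:400,0:640]; return lift(c,u,v,c['range_z'])
def slopes(c,u,v):
    a=(np.asarray(u,float)-c['cx'])/c['fx']; b=(np.asarray(v,float)-c['cy'])/c['fy']
    x,y=a,b
    for _ in range(8):
        k=1+c['k1']*(x*x+y*y); x,y=a/k,b/k
    return x,y
def lift(c,u,v,d):
    x,y=slopes(c,u,v); P=np.stack([x*d,-y*d,-d*np.ones_like(x)],-1)
    return P@c['T'][:3,:3].T+c['T'][:3,3]
def plane(c,u,v,z):
    x,y=slopes(c,u,v); D=np.stack([x,-y,-np.ones_like(x)],-1)@c['T'][:3,:3].T; o=c['T'][:3,3]
    return o+D*((z-o[2])/D[...,2])[...,None]
E
python3 - <<'E'
from h import *
for n in("scene","top"):
    c=camera(n); c['T']=np.array(c['T']); np.savez('pics/%s0.npz'%n,**c)
    cv2.imwrite('pics/%s0.png'%n,c['pixels'][...,::-1]); print(n,c['fx'],c['cx'],c['cy'],c['k1'],c['T'].round(3).tolist())
s=state();print(s)
E
```

```text
pics
scene 466.66417733080937 320.1939870510608 198.82608673205186 -0.09564950308256477 [[-0.842, 0.402, -0.359, -0.151], [-0.539, -0.621, 0.569, 0.861], [0.006, 0.673, 0.74, 1.319], [0.0, 0.0, 0.0, 1.0]]
top 437.7638207511413 322.1793657887159 196.99476584529526 0.019977675843957564 [[0.012, 0.998, -0.057, 0.36], [-1.0, 0.011, -0.023, -0.123], [-0.023, 0.057, 0.998, 1.318], [0.0, 0.0, 0.0, 1.0]]
{'time': 0.1, 'joints': array([-1.33101716e+00,  3.20238471e-01,  1.56556857e+00,  1.53114853e-05,
        1.25739417e+00, -2.00044968e-02]), 'qd': array([ 0.00215506,  0.00185844, -0.00232606,  0.00014353, -0.00261443,
        0.00035523]), 'effort': array([ 3.10394998e-04, -4.16407943e+01, -2.34705234e+01, -3.57572549e-05,
        4.86666351e-03, -5.99795584e-06]), 'ee_pos': array([ 0.14760185, -0.55528839,  0.23055582]), 'orientation': array([ 9.91575896e-01,  1.29524497e-01, -8.09651074e-05, -8.00224713e-04]), 'contact_force': array([ 0.13472873,  0.29520184, -1.06176236]), 'torque': array([-0.04915871, -0.0210184 ,  0.02054454]), 'grasp_force': 0.0, 'gripper_width': 0.08543265610384279}
```

View pics/scene0.png

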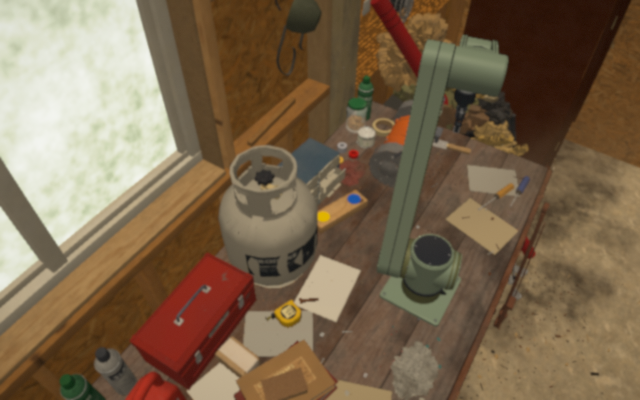

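View pics/top0.png

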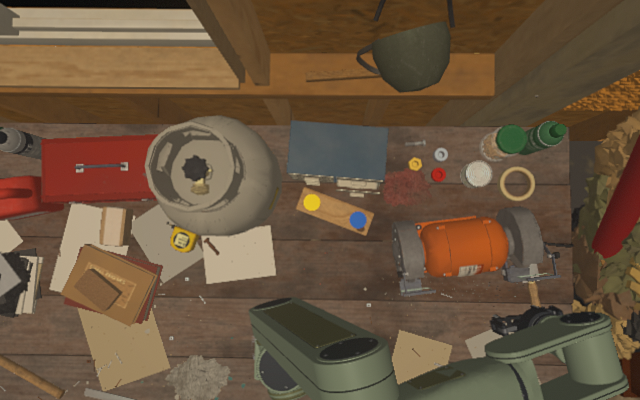

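The top view shows the yellow pad at (312,202), blue pad (358,220), nut (416,163), bush (441,155), collar (439,174), silver bolt (415,143), tin (477,175), and a red rag near (405,187). The scene view shows the same layout from the far left, with the loose parts small at about (350,155).

Run:
```python
from h import *
c=dict(np.load('pics/top0.npz')); im=c['pixels']; P=pts(c)
cv2.imwrite('pics/crop0.png',cv2.resize(im[115:255,280:500,::-1],None,fx=3.6,fy=3.6,interpolation=cv2.INTER_CUBIC))
hsv=cv2.cvtColor(im,cv2.COLOR_RGB2HSV).astype(int)
H,S,V=hsv[...,0],hsv[...,1],hsv[...,2]
def f(name,m,box,z):
    u0,v0,u1,v1=box; M=np.zeros((400,640),np.uint8); M[v0:v1,u0:u1]=m[v0:v1,u0:u1]
    n,l,st,ce=cv2.connectedComponentsWithStats(M); i=1+st[1:,4].argmax(); vv,uu=np.nonzero(l==i)
    r=cv2.minAreaRect(np.stack([uu,vv],1).astype(np.float32))
    q=plane(c,ce[i][0],ce[i][1],z); print(name,ce[i].round(1),st[i,4],r[1],round(r[2],1),q.round(4),'med depth pt',np.median(P[l==i],0).round(4))
    return l==i
f('yellow',(S>150)&(H>20)&(H<35),(295,185,330,220),.038)
f('blue',(S>120)&(H>100)&(H<125),(340,200,380,235),.038)
f('nut',(S>140)&(H>15)&(H<33),(402,150,428,175),.02)
f('collar',(S>190)&((H<6)|(H>174)),(428,164,450,186),.018)
f('bush',(S<60)&(V>110),(430,145,452,164),.03)
f('bolt',(S<60)&(V>110),(398,132,430,152),.012)
f('tin',(S<60)&(V>130),(460,155,495,192),.058)
M=f('timber',(abs(P[...,2]-.035)<.012),(290,180,380,240),.035)
vv,uu=np.nonzero(M); r=cv2.minAreaRect(P[vv,uu,:2].astype(np.float32)*1000); print(r)
for x in((405,187),(390,185),(340,180),(340,160),(400,150),(410,240),(426,150),(500,140),(408,228),(408,255),(440,225)): print(x,P[x[1],x[0]].round(3))
```

```text
yellow [311.4 202. ] 233 (16.26345443725586, 16.26345443725586) 45.0 [ 0.4179 -0.0615  0.038 ] med depth pt [ 0.4178 -0.0607  0.0384]
blue [357.7 219.5] 199 (15.205260276794434, 14.758047103881836) 26.6 [ 0.3682 -0.1973  0.038 ] med depth pt [ 0.3672 -0.198   0.0393]
nut [414.6 163.7] 148 (13.0, 13.0) 90.0 [ 0.5357 -0.3654  0.02  ] med depth pt [ 0.5369 -0.3665  0.0198]
collar [438.2 174.2] 141 (12.020814895629883, 12.727920532226562) 45.0 [ 0.5054 -0.4353  0.018 ] med depth pt [ 0.5059 -0.4371  0.0176]
bush [440.7 154. ] 146 (13.435027122497559, 12.727920532226562) 45.0 [ 0.564  -0.4399  0.03  ] med depth pt [ 0.5641 -0.4415  0.03  ]
bolt [419.8 142.5] 37 (4.0, 13.0) 90.0 [ 0.6009 -0.3824  0.012 ] med depth pt [ 0.5994 -0.382   0.0159]
tin [478.5 173.2] 536 (25.0, 25.0) 90.0 [ 0.5049 -0.5399  0.058 ] med depth pt [ 0.5055 -0.5406  0.0566]
timber [335.2 210.6] 1809 (75.41238403320312, 24.825794219970703) 20.8 [ 0.3935 -0.1316  0.035 ] med depth pt [ 0.3942 -0.1312  0.0366]
((393.26141357421875, -130.2900390625), (220.97169494628906, 72.46219635009766), 69.65972137451172)
(405, 187) [ 0.466 -0.336  0.027]
(390, 185) [ 0.472 -0.293  0.022]
(340, 180) [ 0.481 -0.144  0.058]
(340, 160) [ 0.524 -0.142  0.17 ]
(400, 150) [ 0.579 -0.325  0.002]
(410, 240) [ 0.318 -0.315  0.229]
(426, 150) [ 0.58  -0.403  0.001]
(500, 140) [ 0.585 -0.57   0.14 ]
(408, 228) [ 0.348 -0.313  0.213]
(408, 255) [ 0.282 -0.308  0.241]
(440, 225) [ 0.356 -0.4    0.184]
```

View pics/crop0.png

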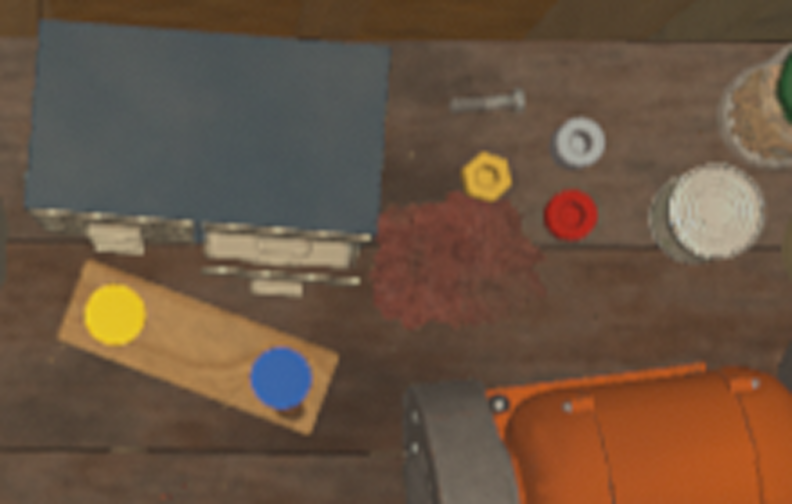

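The crop gives sharp views of the parts. The bolt runs from crop (452,103) to its head at (525,98), so its middle is at about pixel (415.7,143). The timber is yawed about -20°, and the measured pad spacing of 144.6 mm agrees with the given 144 mm. Next I'll check the clearances.

```bash
cat >> h.py <<'E'
def to(x,y,z,h=None):
    "print shift in tool axes (mm) and turn (deg) from here to TCP x,y,z with tool-y heading h (deg, mod 180)"
    from scipy.spatial.transform import Rotation as Ro
    s=state(); R=Ro.from_quat(s['orientation']).as_matrix(); hd=np.degrees(np.arctan2(R[1,1],R[0,1]))
    t=0 if h is None else -((h-hd+90)%180-90)
    a=np.radians(hd-t); yx=np.array([np.cos(a),np.sin(a)]); xx=np.array([-yx[1],yx[0]])
    d=(np.array([x,y,z])-s['ee_pos'])*1000
    print('t%.1f'%s['time'],'TCP',s['ee_pos'].round(4),'hd %.1f j6 %.0f tilt %.3f'%(hd,np.degrees(s['joints'][5]),R[2,2]),'w %.4f g %.1f'%(s['gripper_width'],s['grasp_force']),'F',np.round(s['contact_force'],1))
    print('turn %.1f then shift x %.1f y %.1f z %.1f (after turn)'%(t,xx@d[:2],yx@d[:2],-d[2]))
E
python3 - <<'E'
from h import *
c=dict(np.load('pics/top0.npz')); P=pts(c)
for n,u in(('bolt',416),('bush',441)):
    print(n,[(v,)+tuple(P[v,u].round(3)[[0,2]]) for v in range(96,142,4)])
for u in(300,311,325,335,345,358,375): print('cab',u,[tuple(P[v,u].round(2)) for v in range(168,200,4)])
print(plane(c,415.7,143.,.009),plane(c,[405.6,425.8],[143.6,142.2],[.009,.009]))
to(.598,-.37,.12,3)
E
```

```text
bolt [(96, np.float64(0.681), np.float64(0.22)), (100, np.float64(0.791), np.float64(-0.207)), (104, np.float64(0.792), np.float64(-0.262)), (108, np.float64(0.791), np.float64(-0.314)), (112, np.float64(0.795), np.float64(-0.389)), (116, np.float64(0.792), np.float64(-0.439)), (120, np.float64(0.792), np.float64(-0.51)), (124, np.float64(0.792), np.float64(-0.585)), (128, np.float64(0.647), np.float64(0.003)), (132, np.float64(0.634), np.float64(0.005)), (136, np.float64(0.622), np.float64(0.002)), (140, np.float64(0.61), np.float64(0.002))]
bush [(96, np.float64(0.68), np.float64(0.223)), (100, np.float64(0.79), np.float64(-0.201)), (104, np.float64(0.789), np.float64(-0.25)), (108, np.float64(0.791), np.float64(-0.31)), (112, np.float64(0.774), np.float64(-0.305)), (116, np.float64(0.758), np.float64(-0.299)), (120, np.float64(0.745), np.float64(-0.306)), (124, np.float64(0.73), np.float64(-0.308)), (128, np.float64(0.647), np.float64(0.001)), (132, np.float64(0.636), np.float64(-0.002)), (136, np.float64(0.623), np.float64(0.003)), (140, np.float64(0.611), np.float64(0.002))]
cab
[... 2797 characters left out ...]
t64(-0.23), np.float64(0.17)), (np.float64(0.49), np.float64(-0.23), np.float64(0.17)), (np.float64(0.48), np.float64(-0.23), np.float64(0.17)), (np.float64(0.47), np.float64(-0.23), np.float64(0.16)), (np.float64(0.47), np.float64(-0.24), np.float64(0.07)), (np.float64(0.46), np.float64(-0.24), np.float64(0.06)), (np.float64(0.44), np.float64(-0.24), np.float64(0.11)), (np.float64(0.44), np.float64(-0.25), np.float64(0.0))]
[ 0.59979319 -0.37071263  0.009     ] [[ 0.59775915 -0.34060534  0.009     ]
 [ 0.60242531 -0.40077483  0.009     ]]
t0.1 TCP [ 0.1476 -0.5553  0.2306] hd -75.1 j6 -1 tilt -1.000 w 0.0854 g 0.0 F [ 0.1  0.3 -1.1]
turn -78.1 then shift x 161.5 y 459.5 z 110.6 (after turn)
```

```bash
python3 -m handwheel '[[0.4,0,0,-30,0],[0.4,0,0,-30,0],[0.4,0,0,-30,0],[0.4,0,0,-30,0],[0.4,0,0,0,-7.1]]' 40
python3 -m handwheel '[[0.4,0,0,0,-7.1],[0.4,0,0,0,-7.1],[0.4,0,0,0,-7.1],[0.4,0,0,0,-7.1],[0.4,0,0,0,-7.1]]'
python3 -m handwheel '[[0.4,0,0,0,-7.1],[0.4,0,0,0,-7.1],[0.4,0,0,0,-7.1],[0.4,0,0,0,-7.1],[0.4,0,0,0,-7.1]]'
python3 -m handwheel '[[0.4,10.8,30.6,0,0],[0.4,10.8,30.6,0,0],[0.4,10.8,30.6,0,0],[0.4,10.8,30.6,0,0],[0.4,10.8,30.6,0,0]]'
python3 -m handwheel '[[0.4,10.8,30.6,0,0],[0.4,10.8,30.6,0,0],[0.4,10.8,30.6,0,0],[0.4,10.8,30.6,0,0],[0.4,10.8,30.6,0,0]]'
python3 -m handwheel '[[0.4,10.8,30.6,0,0],[0.4,10.8,30.6,0,0],[0.4,10.8,30.6,0,0],[0.4,10.8,30.6,0,0],[0.4,10.8,30.6,0,0]]'
python3 -m handwheel '[[0.4,0,0,0,0],[0.4,0,0,0,0],[0.4,0,0,0,0],[0.4,0,0,0,0],[0.4,0,0,0,0]]'
python3 -c "
from h import *
to(.598,-.37,.003,4.4)"
```

```text
time: 0.52
ee_pos: [0.1482, -0.5576, 0.3577]
orientation: [0.981, 0.192, 0.0, 0.006]
contact_force: [0.0, -0.7, 1.2]
gripper_width: 0.0341
grasp_force: 0.0
time: 0.93
ee_pos: [0.1477, -0.5555, 0.3508]
orientation: [0.875, 0.484, 0.0, -0.001]
contact_force: [0.6, -0.6, 0.3]
gripper_width: 0.0343
grasp_force: 0.0
time: 1.35
ee_pos: [0.1477, -0.5555, 0.3508]
orientation: [0.686, 0.727, 0.0, -0.0]
contact_force: [-0.1, -0.2, -0.3]
gripper_width: 0.0339
grasp_force: 0.0
time: 1.77
ee_pos: [0.2988, -0.4929, 0.3509]
orientation: [0.689, 0.725, 0.0, -0.0]
contact_force: [0.3, -0.4, 0.2]
gripper_width: 0.034
grasp_force: 0.0
time: 2.18
ee_pos: [0.4489, -0.4309, 0.3508]
orientation: [0.688, 0.725, -0.0, -0.0]
contact_force: [0.3, -1.1, 0.2]
gripper_width: 0.034
grasp_force: 0.0
time: 2.6
ee_pos: [0.5989, -0.3691, 0.3507]
orientation: [0.688, 0.725, -0.0, -0.001]
contact_force: [0.0, -0.5, 0.4]
gripper_width: 0.0346
grasp_force: 0.0
time: 3.02
ee_pos: [0.5966, -0.3707, 0.3518]
orientation: [0.689, 0.725, -0.0, 0.0]
contact_force: [0.1, 0.2, 0.6]
gripper_width: 0.0343
grasp_force: 0.0
t3.0 TCP [ 0.5966 -0.3707  0.3518] hd 2.9 j6 -36 tilt -1.000 w 0.0343 g 0.0 F [0.1 0.2 0.6]
turn -1.5 then shift x 0.6 y 1.5 z 348.8 (after turn)
```

```bash
python3 -m handwheel '[[0.4,0.6,3,30,-1.5],[0.4,0,0,30,0],[0.4,0,0,30,0],[0.4,0,0,30,0],[0.4,0,0,30,0]]'
python3 -m handwheel '[[0.4,0,0,30,0],[0.4,0,0,30,0],[0.4,0,0,30,0],[0.4,0,0,30,0],[0.4,0,0,0,0]]'
python3 -m handwheel '[[0.4,0,0,15,0],[0.4,0,0,15,0],[0.4,0,0,10,0],[0.4,0,0,0,0],[0.4,0,0,0,0]]'
python3 -c "
from h import *
to(.5995,-.37,.003,4.4)
c=camera('top'); im=c['pixels'][125:205,370:490,::-1]
cv2.imwrite('pics/a1.png',cv2.resize(im,None,fx=6,fy=6,interpolation=cv2.INTER_CUBIC))"
```

```text
time: 3.43
ee_pos: [0.5995, -0.3699, 0.2008]
orientation: [0.679, 0.734, 0.0, 0.001]
contact_force: [-0.0, -0.1, -0.7]
gripper_width: 0.034
grasp_force: 0.0
time: 3.85
ee_pos: [0.5962, -0.3677, 0.075]
orientation: [0.679, 0.734, -0.001, -0.006]
contact_force: [-1.3, 0.4, -0.9]
gripper_width: 0.034
grasp_force: 0.0
time: 4.27
ee_pos: [0.6007, -0.3698, 0.0423]
orientation: [0.679, 0.734, 0.0, 0.0]
contact_force: [-0.4, -0.0, 0.2]
gripper_width: 0.0343
grasp_force: 0.0
t4.3 TCP [ 0.6007 -0.3698  0.0423] hd 4.5 j6 -37 tilt -1.000 w 0.0343 g 0.0 F [-0.4 -0.   0.2]
turn 0.1 then shift x -0.1 y -1.2 z 39.3 (after turn)
```

```bash
python3 -m handwheel '[[0.4,0,-1,15,0],[0.4,0,0,15,0],[0.4,0,0,8.5,0],[0.4,0,0,0,0],[0.4,0,0,0,0]]'
python3 -m handwheel '[[0,0,0,0,0],[0,0,0,0,0],[0,0,0,0,0],[0,0,0,0,0],[0,0,0,0,0]]' 40
python3 -m handwheel '[[0,0,0,-15,0],[0,0,0,-30,0],[0,0,0,-30,0],[0,0,0,-30,0],[0,0,0,-30,0]]'
python3 -m handwheel '[[0,0,0,-35,0],[0,0,0,-30,0],[0,0,0,0,0],[0,0,0,0,0],[0,0,0,0,0]]'
python3 -c "
from h import *
to(.393,-.1294,.25,69.9)"
```

```text
time: 4.73
ee_pos: [0.5999, -0.3696, 0.0034]
orientation: [0.679, 0.734, 0.0, 0.0]
contact_force: [0.4, 0.2, -0.3]
gripper_width: 0.0341
grasp_force: 0.0
time: 5.15
ee_pos: [0.6003, -0.3699, 0.0041]
orientation: [0.679, 0.734, 0.0, 0.001]
contact_force: [-0.2, 0.2, 5.7]
gripper_width: 0.0099
grasp_force: 39.3
time: 5.57
ee_pos: [0.5992, -0.369, 0.1386]
orientation: [0.679, 0.734, -0.0, -0.001]
contact_force: [0.4, -0.3, -1.4]
gripper_width: 0.0098
grasp_force: 39.1
time: 5.98
ee_pos: [0.599, -0.3689, 0.2016]
orientation: [0.679, 0.734, -0.0, -0.001]
contact_force: [0.6, -0.9, -2.1]
gripper_width: 0.0102
grasp_force: 39.1
t6.0 TCP [ 0.599  -0.3689  0.2016] hd 4.5 j6 -37 tilt -1.000 w 0.0102 g 39.1 F [ 0.6 -0.9 -2.1]
turn -65.4 then shift x 275.7 y 154.2 z -48.4 (after turn)
```

```bash
python3 -m handwheel '[[0,0,0,-24,0],[0,0,0,-24,-7],[0,0,0,0,-7],[0,0,0,0,-7],[0,0,0,0,-7]]'
python3 -m handwheel '[[0,0,0,0,-7],[0,0,0,0,-7],[0,0,0,0,-7],[0,0,0,0,-7],[0,0,0,0,-7]]'
python3 -m handwheel '[[0,0,0,0,-2.4],[0,23,12.8,0,0],[0,23,12.8,0,0],[0,23,12.8,0,0],[0,23,12.8,0,0]]'
python3 -m handwheel '[[0,23,12.8,0,0],[0,23,12.8,0,0],[0,23,12.8,0,0],[0,23,12.8,0,0],[0,23,12.8,0,0]]'
python3 -m handwheel '[[0,23,12.8,0,0],[0,23,12.8,0,0],[0,23,12.8,0,0],[0,0,0,0,0],[0,0,0,0,0]]'
python3 -c "
from h import *
to(.393,-.1294,.039,69.9)
c=camera('top'); im=c['pixels'][110:260,280:440,::-1]
cv2.imwrite('pics/a2.png',cv2.resize(im,None,fx=4,fy=4,interpolation=cv2.INTER_CUBIC))"
```

```text
time: 6.4
ee_pos: [0.599, -0.3689, 0.2485]
orientation: [0.478, 0.878, 0.0, -0.002]
contact_force: [-0.5, -0.4, -0.2]
gripper_width: 0.0101
grasp_force: 39.1
time: 6.82
ee_pos: [0.5988, -0.3689, 0.2478]
orientation: [0.192, 0.981, 0.001, -0.002]
contact_force: [0.3, -0.4, -1.3]
gripper_width: 0.0101
grasp_force: 39.1
time: 7.23
ee_pos: [0.529, -0.2883, 0.2479]
orientation: [0.175, 0.985, 0.001, -0.003]
contact_force: [0.2, 0.8, -0.6]
gripper_width: 0.0095
grasp_force: 39.1
time: 7.65
ee_pos: [0.4428, -0.1886, 0.2485]
orientation: [0.175, 0.985, 0.001, -0.002]
contact_force: [-0.6, -0.9, -0.9]
gripper_width: 0.0097
grasp_force: 39.1
time: 8.07
ee_pos: [0.3919, -0.1293, 0.2494]
orientation: [0.174, 0.985, 0.0, -0.001]
contact_force: [0.2, 0.4, -0.5]
gripper_width: 0.0101
grasp_force: 39.1
t8.1 TCP [ 0.3919 -0.1293  0.2494] hd 70.0 j6 -90 tilt -1.000 w 0.0101 g 39.1 F [ 0.2  0.4 -0.5]
turn 0.1 then shift x -1.1 y 0.3 z 210.4 (after turn)
```

View pics/a2.png

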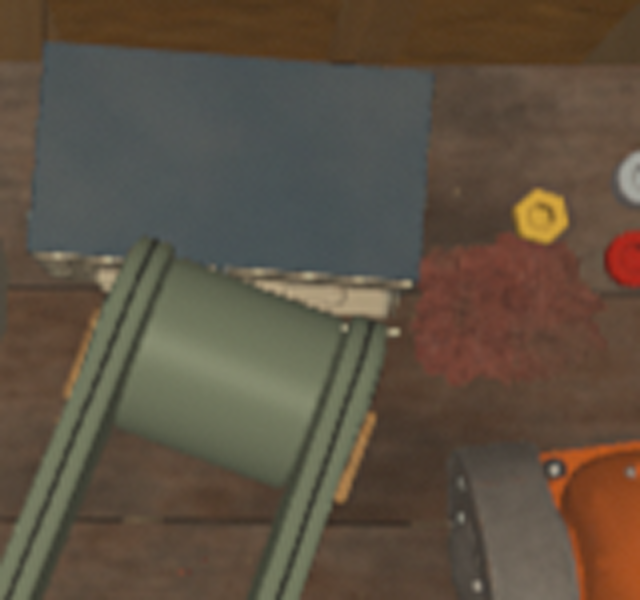

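The arm hides the timber; the yoke spans crop (70–385, 240–490), and its end lies over the cabinet's front edge. I need the wrist height before going down.

```bash
python3 -c "
from h import *
c=camera('top');c['T']=np.array(c['T']);P=pts(c)
for a in((230,370),(220,330),(200,280),(260,430),(155,245),(365,330)): print(P[110+a[1]//4,280+a[0]//4].round(3))
print(np.degrees(state()['joints']).round(1))
c=camera('scene');c['T']=np.array(c['T']);P=pts(c)
cv2.imwrite('pics/s2.png',cv2.resize(c['pixels'][80:260,230:470,::-1],None,fx=3.3,fy=3.3,interpolation=cv2.INTER_CUBIC))
np.save('pics/s2P.npy',P)"
```

```text
[ 0.393 -0.13   0.608]
[ 0.409 -0.127  0.607]
[ 0.429 -0.119  0.597]
[ 0.368 -0.144  0.601]
[ 0.444 -0.099  0.595]
[ 0.41  -0.187  0.593]
[-19.9   2.9 106.6  -0.   70.6 -89.8]
```

View pics/s2.png

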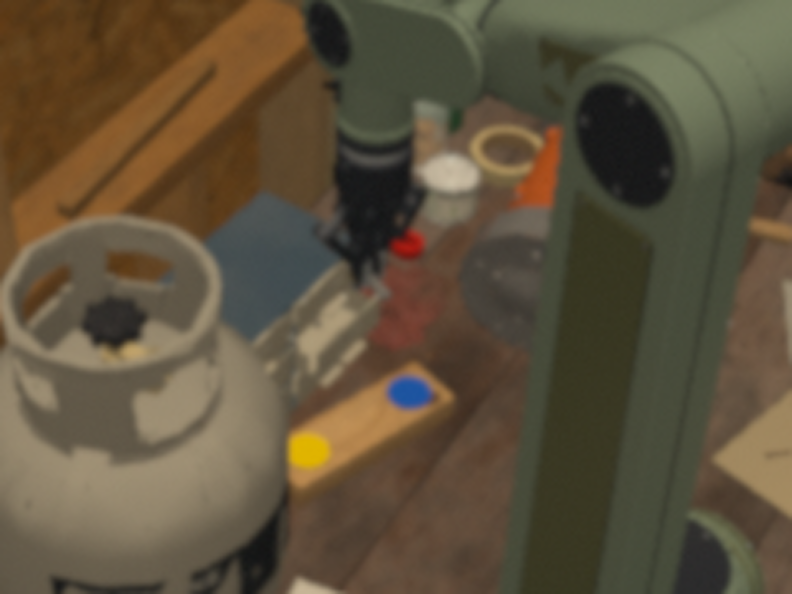

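The wrist centre sits 0.29 m above the TCP, so at placing height the yoke stays above 0.26 m and clears the 0.17 m cabinet. The pads are at about crop (310,450) and (410,393). The gripper with the bolt is at (370,270).

```bash
python3 -m handwheel '[[0,-1,0,30,0],[0,0,0,30,0],[0,0,0,30,0],[0,0,0,30,0],[0,0,0,30,0]]'
python3 -m handwheel '[[0,0,0,20,0],[0,0,0,15,0],[0,0,0,10,0],[0,0,0,0,0],[0,0,0,0,0]]'
python3 -c "
from h import *
to(.393,-.1294,.039,69.9)"
```

```text
time: 8.63
ee_pos: [0.3947, -0.1313, 0.0991]
orientation: [0.175, 0.985, -0.0, 0.0]
contact_force: [1.0, -0.3, -0.8]
gripper_width: 0.0098
grasp_force: 39.1
time: 9.05
ee_pos: [0.3944, -0.131, 0.0551]
orientation: [0.175, 0.985, 0.0, -0.001]
contact_force: [0.2, -0.2, -0.6]
gripper_width: 0.0103
grasp_force: 39.1
t9.1 TCP [ 0.3944 -0.131   0.0551] hd 69.8 j6 -90 tilt -1.000 w 0.0103 g 39.1 F [ 0.2 -0.2 -0.6]
turn -0.1 then shift x 1.8 y 1.0 z 16.1 (after turn)
```

```bash
python3 -m handwheel '[[0,1,0.5,6,0],[0,0,0,5,0],[0,0,0,5,0],[0,0,0,0,0],[0,0,0,0,0]]'
python3 -m handwheel '[[0.3,0,0,0,0],[0.3,0,0,0,0],[0.3,0,0,0,0],[0.3,0,0,0,0],[0.3,0,0,-5,0]]'
python3 -m handwheel '[[0.3,0,0,-15,0],[0.3,0,0,-30,0],[0.3,0,0,-30,0],[0.3,0,0,-30,0],[0.3,0,0,-30,0]]'
python3 -m handwheel '[[0.7,0,0,-35,0],[0.7,0,0,-35,0],[0.7,0,0,0,0],[0.7,0,0,0,0],[0.7,0,0,0,0]]'
python3 -c "
from h import *
to(.564,-.441,.25,80)"
```

```text
time: 9.47
ee_pos: [0.3934, -0.1297, 0.0398]
orientation: [0.175, 0.985, -0.0, -0.0]
contact_force: [0.2, 1.1, -0.1]
gripper_width: 0.0102
grasp_force: 39.2
time: 9.88
ee_pos: [0.3929, -0.1296, 0.0445]
orientation: [0.175, 0.985, 0.0, -0.001]
contact_force: [0.3, -0.5, -0.6]
gripper_width: 0.0258
grasp_force: 0.0
time: 10.3
ee_pos: [0.3931, -0.1296, 0.1817]
orientation: [0.175, 0.985, -0.0, 0.0]
contact_force: [0.5, 0.2, -0.4]
gripper_width: 0.0256
grasp_force: 0.0
time: 10.72
ee_pos: [0.3928, -0.1295, 0.2494]
orientation: [0.175, 0.985, 0.0, -0.0]
contact_force: [-0.4, 0.4, -1.5]
gripper_width: 0.0595
grasp_force: 0.0
t10.7 TCP [ 0.3928 -0.1295  0.2494] hd 69.9 j6 -90 tilt -1.000 w 0.0595 g 0.0 F [-0.4  0.4 -1.5]
turn -10.1 then shift x -222.7 y -277.0 z -0.6 (after turn)
```

```bash
python3 -m handwheel '[[0.7,-22.3,-19.5,0,0],[0.7,-22.3,-19.5,0,0],[0.7,-22.3,-19.5,0,0],[0.7,-22.3,-19.5,0,0],[0.7,-22.3,-19.5,0,0]]'
python3 -m handwheel '[[0.7,-22.3,-19.5,0,0],[0.7,-22.3,-19.5,0,0],[0.7,-22.3,-19.5,0,0],[0.7,-22.3,-19.5,0,0],[0.7,-22.3,-19.5,0,0]]'
python3 -m handwheel '[[0.7,-22.3,-19.5,0,0],[0.7,-22.3,-19.5,0,0],[0.7,0,0,0,0],[0.7,0,0,0,0],[0.7,0,0,0,0]]'
python3 -c "
from h import *
to(.564,-.441,.004)
c=camera('top'); im=c['pixels'][120:270,280:480,::-1]
c['T']=np.array(c['T']);np.savez('pics/t3.npz',**c)
cv2.imwrite('pics/a3.png',cv2.resize(im,None,fx=4,fy=4,interpolation=cv2.INTER_CUBIC))"
```

```text
time: 11.13
ee_pos: [0.4641, -0.2603, 0.2476]
orientation: [0.175, 0.985, 0.001, -0.002]
contact_force: [0.7, 0.9, 0.2]
gripper_width: 0.0599
grasp_force: 0.0
time: 11.55
ee_pos: [0.5355, -0.3902, 0.2471]
orientation: [0.175, 0.985, 0.001, -0.002]
contact_force: [-0.1, 0.0, 0.5]
gripper_width: 0.0596
grasp_force: 0.0
time: 11.97
ee_pos: [0.5635, -0.4407, 0.2477]
orientation: [0.175, 0.985, 0.001, -0.002]
contact_force: [-0.1, -0.3, 0.2]
gripper_width: 0.0591
grasp_force: 0.0
t12.0 TCP [ 0.5635 -0.4407  0.2477] hd 69.9 j6 -109 tilt -1.000 w 0.0591 g 0.0 F [-0.1 -0.3  0.2]
turn 0.0 then shift x -0.6 y -0.2 z 243.7 (after turn)
```

View pics/a3.png

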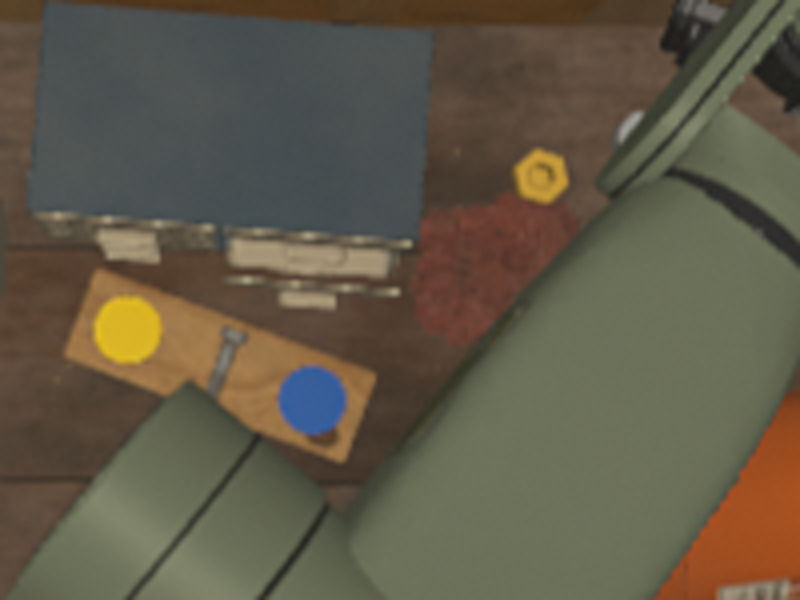

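The bolt lies straight across the timber: its head is at crop (233,335), its middle at about (220,368), and the pads' midpoint is (220,365). The nut at (541,176) has corners pointing up and down the picture, so it should be gripped along world y. Now down to the bush.

```bash
python3 -m handwheel '[[0.7,-0.6,0,30,0],[0.7,0,0,30,0],[0.7,0,0,30,0],[0.7,0,0,30,0],[0.7,0,0,30,0]]'
python3 -m handwheel '[[0.7,0,0,30,0],[0.7,0,0,20,0],[0.7,0,0,10,0],[0.7,0,0,0,0],[0.7,0,0,0,0]]'
python3 -c "
from h import *
to(.564,-.441,.004)"
```

```text
time: 12.43
ee_pos: [0.5643, -0.4402, 0.0993]
orientation: [0.174, 0.985, -0.0, 0.0]
contact_force: [-0.1, -0.4, -0.2]
gripper_width: 0.0598
grasp_force: 0.0
time: 12.85
ee_pos: [0.565, -0.4414, 0.0407]
orientation: [0.174, 0.985, -0.0, 0.0]
contact_force: [-0.1, -0.6, -0.2]
gripper_width: 0.06
grasp_force: 0.0
t12.8 TCP [ 0.565  -0.4414  0.0407] hd 69.9 j6 -109 tilt -1.000 w 0.0600 g 0.0 F [-0.1 -0.6 -0.2]
turn 0.0 then shift x 1.1 y 0.0 z 36.7 (after turn)
```

```bash
python3 -m handwheel '[[0.7,0.5,0,15,0],[0.7,0,0,12,0],[0.7,0,0,9,0],[0.7,0,0,0,0],[0.7,0,0,0,0]]'
python3 -m handwheel '[[0,0,0,0,0],[0,0,0,0,0],[0,0,0,0,0],[0,0,0,0,0],[0,0,0,0,0]]' 50
python3 -c "
from h import *
to(.564,-.441,.25)"
python3 -m handwheel '[[0,0,0,-15,0],[0,0,0,-30,0],[0,0,0,-30,0],[0,0,0,-30,0],[0,0,0,-30,0]]'
python3 -m handwheel '[[0,0,0,-35,0],[0,0,0,-35,0],[0,0,0,-40,0],[0,0,0,0,0],[0,0,0,0,0]]'
python3 -c "
from h import *
to(.3682,-.1973,.25)"
```

```text
time: 13.27
ee_pos: [0.5643, -0.4415, 0.0038]
orientation: [0.175, 0.985, 0.0, -0.0]
contact_force: [0.1, -1.0, -0.3]
gripper_width: 0.06
grasp_force: 0.0
time: 13.68
ee_pos: [0.5651, -0.4421, 0.0051]
orientation: [0.175, 0.985, -0.001, 0.001]
contact_force: [-0.0, -0.2, 3.9]
gripper_width: 0.0384
grasp_force: 50.8
t13.7 TCP [ 0.5651 -0.4421  0.0051] hd 69.9 j6 -109 tilt -1.000 w 0.0384 g 50.8 F [-0.  -0.2  3.9]
turn 0.0 then shift x 1.4 y 0.6 z -244.9 (after turn)
time: 14.1
ee_pos: [0.5638, -0.4412, 0.1393]
orientation: [0.175, 0.985, 0.0, -0.001]
contact_force: [-0.2, 0.5, -1.6]
gripper_width: 0.0385
grasp_force: 50.4
time: 14.52
ee_pos: [0.565, -0.4421, 0.2517]
orientation: [0.175, 0.985, -0.001, 0.002]
contact_force: [-0.3, 0.6, -2.3]
gripper_width: 0.0387
grasp_force: 50.4
t14.5 TCP [ 0.565  -0.4421  0.2517] hd 69.9 j6 -109 tilt -1.000 w 0.0387 g 50.4 F [-0.3  0.6 -2.3]
turn 0.0 then shift x 269.0 y 162.2 z 1.7 (after turn)
```

```bash
python3 -m handwheel '[[0,24.5,14.7,0,0],[0,24.5,14.7,0,0],[0,24.5,14.7,0,0],[0,24.5,14.7,0,0],[0,24.5,14.7,0,0]]'
python3 -m handwheel '[[0,24.5,14.7,0,0],[0,24.5,14.7,0,0],[0,24.5,14.7,0,0],[0,24.5,14.7,0,0],[0,24.5,14.7,0,0]]'
python3 -m handwheel '[[0,24.5,14.7,0,0],[0,0,0,0,0],[0,0,0,0,0],[0,0,0,20,0],[0,0,0,30,0]]'
python3 -m handwheel '[[0,0,0,30,0],[0,0,0,30,0],[0,0,0,20,0],[0,0,0,0,0],[0,0,0,0,0]]'
python3 -c "
from h import *
to(.3682,-.1973,.043)"
```

```text
time: 14.93
ee_pos: [0.4725, -0.3286, 0.246]
orientation: [0.175, 0.985, 0.001, -0.002]
contact_force: [0.0, 0.5, -1.2]
gripper_width: 0.0389
grasp_force: 50.5
time: 15.35
ee_pos: [0.3826, -0.2175, 0.2465]
orientation: [0.175, 0.985, 0.001, -0.002]
contact_force: [0.0, 1.0, -0.6]
gripper_width: 0.0384
grasp_force: 50.5
time: 15.77
ee_pos: [0.3691, -0.1986, 0.1996]
orientation: [0.175, 0.985, -0.001, 0.003]
contact_force: [0.9, -0.7, -2.7]
gripper_width: 0.0388
grasp_force: 50.5
time: 16.18
ee_pos: [0.3667, -0.1972, 0.1176]
orientation: [0.175, 0.985, 0.0, -0.002]
contact_force: [0.6, 0.5, -1.0]
gripper_width: 0.0387
grasp_force: 50.5
t16.2 TCP [ 0.3667 -0.1972  0.1176] hd 69.9 j6 -100 tilt -1.000 w 0.0387 g 50.5 F [ 0.6  0.5 -1. ]
turn 0.0 then shift x -1.5 y 0.5 z 74.6 (after turn)
```

```bash
python3 -m handwheel '[[0,-1,0,30,0],[0,0,0,22,0],[0,0,0,12,0],[0,0,0,0,0],[0,0,0,0,0]]'
python3 -m handwheel '[[0,0,0,5,0],[0,0,0,3,0],[0,0,0,2,0],[0,0,0,0,0],[0,0,0,0,0]]'
python3 -c "
from h import *
to(.3682,-.1973,.043)"
```

```text
time: 16.6
ee_pos: [0.3689, -0.1981, 0.0556]
orientation: [0.175, 0.985, -0.0, 0.001]
contact_force: [0.3, -0.1, -0.9]
gripper_width: 0.0385
grasp_force: 50.5
time: 17.02
ee_pos: [0.368, -0.1974, 0.0451]
orientation: [0.175, 0.985, -0.0, 0.0]
contact_force: [0.4, 0.1, -0.6]
gripper_width: 0.0385
grasp_force: 50.5
t17.0 TCP [ 0.368  -0.1974  0.0451] hd 69.9 j6 -100 tilt -1.000 w 0.0385 g 50.5 F [ 0.4  0.1 -0.6]
turn 0.0 then shift x -0.2 y 0.2 z 2.1 (after turn)
```

```bash
python3 -m handwheel '[[0,0,0,1,0],[0,0,0,1,0],[0,0,0,0,0],[0,0,0,0,0],[0,0,0,0,0]]'
python3 -m handwheel '[[0.65,0,0,0,0],[0.65,0,0,0,0],[0.65,0,0,0,0],[0.65,0,0,0,0],[0.65,0,0,-3,0]]'
python3 -m handwheel '[[0.65,0,0,-20,0],[0.65,0,0,-30,0],[0.65,0,0,-30,0],[0.65,0,0,-30,0],[0.65,0,0,-30,0]]'
python3 -m handwheel '[[0.7,0,0,-30,0],[0.7,0,0,-35,0],[0.7,0,0,0,0],[0.7,0,0,0,0],[0.7,0,0,0,0]]'
python3 - <<'E'
from h import *
c=dict(np.load('pics/top0.npz'))
im=c['pixels'][150:178,402:428]; hsv=cv2.cvtColor(cv2.resize(im,None,fx=8,fy=8,interpolation=cv2.INTER_CUBIC),cv2.COLOR_RGB2HSV)
m=((hsv[...,1]>130)&(hsv[...,0]>14)&(hsv[...,0]<34)).astype(np.uint8)
k=max(cv2.findContours(m,cv2.RETR_EXTERNAL,cv2.CHAIN_APPROX_NONE)[0],key=cv2.contourArea)[:,0]
q=plane(c,(k[:,0]+.5)/8-.5+402,(k[:,1]+.5)/8-.5+150,.02)[:,:2]*1000
h=cv2.convexHull(q.astype(np.float32)); M=cv2.moments(h); print('ctr',M['m10']/M['m00'],M['m01']/M['m00'])
h=h[:,0]
for a in range(60,121,5):
    w=h@[np.cos(np.radians(a)),np.sin(np.radians(a))]; print(a,round(np.ptp(w),1),end='; ')
print(); to(.5365,-.366,.25,88)
E
```

```text
time: 17.43
ee_pos: [0.368, -0.1975, 0.043]
orientation: [0.175, 0.985, -0.0, 0.0]
contact_force: [-0.4, 0.6, 2.4]
gripper_width: 0.0383
grasp_force: 50.9
time: 17.85
ee_pos: [0.3675, -0.1972, 0.0455]
orientation: [0.175, 0.985, 0.0, -0.001]
contact_force: [-0.4, -0.9, 0.3]
gripper_width: 0.0554
grasp_force: 0.0
time: 18.27
ee_pos: [0.3675, -0.1971, 0.1875]
orientation: [0.175, 0.985, -0.0, 0.0]
contact_force: [1.0, -0.1, -1.4]
gripper_width: 0.0557
grasp_force: 0.0
time: 18.68
ee_pos: [0.3673, -0.197, 0.2503]
orientation: [0.175, 0.985, 0.0, -0.0]
contact_force: [0.4, 0.1, 0.0]
gripper_width: 0.0597
grasp_force: 0.0
ctr 535.7182343518762 -365.5281982376898
60 42.3; 65 42.9; 70 43.4; 75 43.7; 80 43.7; 85 43.4; 90 42.7; 95 42.3; 100 41.5; 105 41.5; 110 42.7; 115 43.5; 120 44.2; 
t18.7 TCP [ 0.3673 -0.197   0.2503] hd 69.9 j6 -100 tilt -1.000 w 0.0597 g 0.0 F [0.4 0.1 0. ]
turn -18.1 then shift x -175.0 y -163.0 z 0.3 (after turn)
```

```bash
python3 -m handwheel '[[0.65,0,0,0,-6.5],[0.65,0,0,0,-6.5],[0.65,0,0,0,-6.5],[0.65,0,0,0,-6.5],[0.65,-18.8,-23.2,0,0]]'
python3 -m handwheel '[[0.65,-18.8,-23.2,0,0],[0.65,-18.8,-23.2,0,0],[0.65,-18.8,-23.2,0,0],[0.65,-18.8,-23.2,0,0],[0.65,-18.8,-23.2,0,0]]'
python3 -m handwheel '[[0.65,-18.8,-23.2,0,0],[0.65,-18.8,-23.2,0,0],[0.65,0,0,0,0],[0.65,0,0,30,0],[0.65,0,0,30,0]]'
python3 -m handwheel '[[0.65,0,0,30,0],[0.65,0,0,30,0],[0.65,0,0,30,0],[0.65,0,0,0,0],[0.65,0,0,0,0]]'
python3 - <<'E'
from h import *
to(.5362,-.366,.004,96)
c=dict(np.load('pics/top0.npz'));P=pts(c)
print(P[163:190:3,392:436:4,2].round(3))
E
```

```text
time: 19.1
ee_pos: [0.3851, -0.2154, 0.249]
orientation: [-0.054, 0.999, 0.002, -0.003]
contact_force: [0.1, -0.8, 0.1]
gripper_width: 0.0557
grasp_force: 0.0
time: 19.52
ee_pos: [0.4944, -0.3247, 0.2483]
orientation: [-0.051, 0.999, 0.001, -0.002]
contact_force: [0.8, -0.2, 0.0]
gripper_width: 0.0552
grasp_force: 0.0
time: 19.93
ee_pos: [0.5367, -0.3668, 0.1894]
orientation: [-0.051, 0.999, -0.0, 0.0]
contact_force: [0.2, -0.1, -0.6]
gripper_width: 0.0555
grasp_force: 0.0
time: 20.35
ee_pos: [0.5347, -0.3652, 0.0983]
orientation: [-0.051, 0.999, 0.002, -0.003]
contact_force: [0.3, -0.4, -0.0]
gripper_width: 0.0553
grasp_force: 0.0
t20.4 TCP [ 0.5347 -0.3652  0.0983] hd 95.9 j6 -131 tilt -1.000 w 0.0553 g 0.0 F [ 0.3 -0.4 -0. ]
turn -0.1 then shift x -1.4 y -0.9 z 94.3 (after turn)
[[-2.000e-03 -1.000e-03 -1.000e-03  0.000e+00  9.000e-03  2.300e-02
   4.000e-03  2.000e-02  6.000e-03  1.000e-03  0.000e+00]
 [ 9.000e-03  2.000e-03  5.000e-03  2.000e-03  3.000e-03  2.000e-02
   1.100e-02  2.200e-02  6.000e-03  3.000e-03  1.000e-03]
 [-1.000e-03  3.000e-03  4.000e-03  8.000e-03  1.700e-02  9.000e-03
   2.600e-02  1.000e-03  1.000e-03  1.318e+00  1.000e-02]
 [ 3.000e-03  1.500e-02  1.200e-02  1.500e-02  2.100e-02  1.800e-02
   1.100e-02  6.000e-03  2.000e-03  7.000e-03  1.900e-02]
 [ 1.600e-02  1.800e-02  2.000e-02  1.900e-02  1.700e-02  1.700e-02
   2.200e-02  2.000e-02  9.000e-03 -2.000e-03  1.700e-02]
 [ 1.600e-02  2.000e-02  1.318e+00  1.800e-02  1.300e-02  2.300e-02
   2.200e-02  2.000e-02  1.100e-02 -2.000e-03  7.000e-03]
 [ 2.300e-02  2.700e-02  2.400e-02  1.800e-02  2.700e-02  2.100e-02
   2.100e-02  2.000e-02  1.500e-02 -3.000e-03  1.000e-03]
 [ 2.200e-02  2.900e-02  2.300e-02  3.000e-02  1.700e-02  2.100e-02
   1.600e-02  2.300e-02  1.300e-02  1.700e-02 -1.000e-03]
 [ 2.300e-02  2.600e-02  2.600e-02  2.600e-02  2.600e-02  1.900e-02
   2.400e-02  1.800e-02  1.700e-02  1.000e-03  1.000e-03]]
```

```bash
python3 -m handwheel '[[0.65,-1,-0.5,30,0],[0.65,0,0,25,0],[0.65,0,0,15,0],[0.65,0,0,0,0],[0.65,0,0,0,0]]'
python3 -m handwheel '[[0.65,0,0,10,0],[0.65,0,0,8,0],[0.65,0,0,5,0],[0.65,0,0,0,0],[0.65,0,0,0,0]]'
python3 -m handwheel '[[0,0,0,0,0],[0,0,0,0,0],[0,0,0,0,0],[0,0,0,0,0],[0,0,0,0,0]]' 50
python3 -c "
from h import *
to(.5362,-.366,.25)"
python3 -m handwheel '[[0,0,0,-15,0],[0,0,0,-30,0],[0,0,0,-30,0],[0,0,0,-30,0],[0,0,0,-30,0]]'
python3 -m handwheel '[[0,0,0,-35,0],[0,0,0,-35,0],[0,0,0,-40,0],[0,0,0,0,0],[0,0,0,0,0]]'
python3 -c "
from h import *
to(.3678,-.1972,.25)
c=camera('top'); im=c['pixels'][120:270,280:480,::-1]
c['T']=np.array(c['T']);np.savez('pics/t4.npz',**c)
cv2.imwrite('pics/a4.png',cv2.resize(im,None,fx=4,fy=4,interpolation=cv2.INTER_CUBIC))"
```

```text
time: 20.77
ee_pos: [0.5381, -0.3674, 0.0321]
orientation: [-0.051, 0.999, -0.0, 0.001]
contact_force: [0.3, -0.0, 0.4]
gripper_width: 0.0552
grasp_force: 0.0
time: 21.18
ee_pos: [0.5374, -0.3669, 0.0077]
orientation: [-0.051, 0.999, 0.0, -0.0]
contact_force: [0.0, -0.1, 0.6]
gripper_width: 0.0558
grasp_force: 0.0
time: 21.6
ee_pos: [0.538, -0.3672, 0.0086]
orientation: [-0.051, 0.999, -0.0, 0.001]
contact_force: [0.2, 0.2, 5.7]
gripper_width: 0.0348
grasp_force: 49.7
t21.6 TCP [ 0.538  -0.3672  0.0086] hd 95.9 j6 -131 tilt -1.000 w 0.0348 g 49.7 F [0.2 0.2 5.7]
turn 0.0 then shift x 1.6 y 1.4 z -241.4 (after turn)
time: 22.02
ee_pos: [0.537, -0.3667, 0.1434]
orientation: [-0.051, 0.999, 0.0, -0.001]
contact_force: [0.9, -0.4, -0.8]
gripper_width: 0.0346
grasp_force: 49.5
time: 22.43
ee_pos: [0.5383, -0.3676, 0.2554]
orientation: [-0.051, 0.999, -0.002, 0.002]
contact_force: [0.3, 1.0, -2.4]
gripper_width: 0.0344
grasp_force: 49.5
t22.4 TCP [ 0.5383 -0.3676  0.2554] hd 95.9 j6 -131 tilt -1.000 w 0.0344 g 49.5 F [ 0.3  1.  -2.4]
turn 0.0 then shift x 152.1 y 186.9 z 5.4 (after turn)
```

View pics/a4.png

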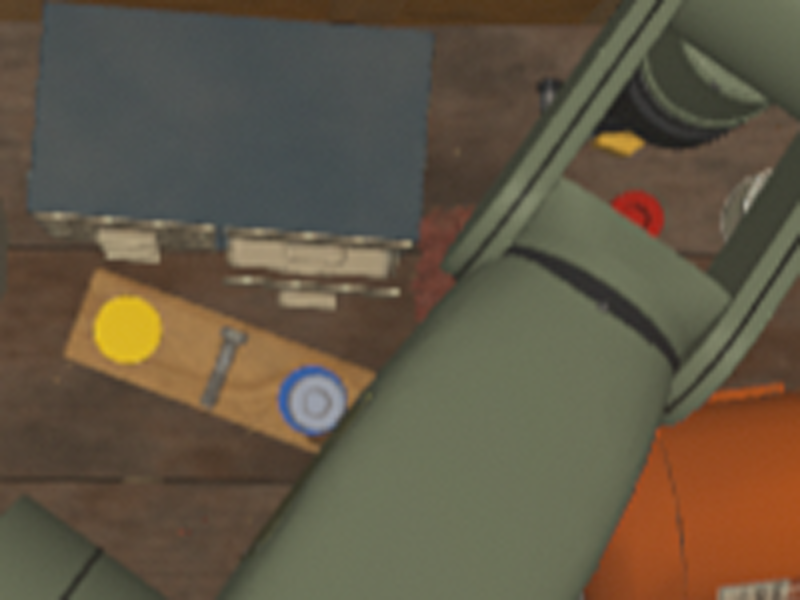

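The bush sits on the blue pad with an even rim (bush at crop (316,401), pad at (313,400)). The bolt's middle is at about (222,367), square across, and the nut is held and visible at (620,142). I'll measure the bush top before placing the nut.

```bash
python3 -m handwheel '[[0,19,23.4,0,0],[0,19,23.4,0,0],[0,19,23.4,0,0],[0,19,23.4,0,0],[0,19,23.4,0,0]]'
python3 -m handwheel '[[0,19,23.4,0,0],[0,19,23.4,0,0],[0,19,23.4,0,0],[0,0,0,0,0],[0,0,0,0,0]]'
python3 - <<'E'
from h import *
c=dict(np.load('pics/t4.npz')); im=c['pixels']; hsv=cv2.cvtColor(im,cv2.COLOR_RGB2HSV).astype(int)
B=(slice(208,232),slice(346,372)); m=((hsv[...,1]<75)&(hsv[...,2]>110))[B].astype(np.uint8)
n,l,st,ce=cv2.connectedComponentsWithStats(m); i=1+st[1:,4].argmax(); vv,uu=np.nonzero(l==i)
(cx,cy),r=cv2.minEnclosingCircle(np.stack([uu,vv],1).astype(np.float32))
print(ce[i],st[i],cx+346,cy+208,r); print('bush',plane(c,ce[i][0]+346,ce[i][1]+208,.068),plane(c,cx+346,cy+208,.068))
P=pts(c); print('z',np.median(P[B][l==i],0))
to(.3675,-.1973,.077)
E
```

```text
time: 22.9
ee_pos: [0.4287, -0.2586, 0.2499]
orientation: [-0.051, 0.999, 0.002, -0.002]
contact_force: [0.8, 0.4, -0.7]
gripper_width: 0.0344
grasp_force: 49.6
time: 23.32
ee_pos: [0.3653, -0.195, 0.2512]
orientation: [-0.052, 0.999, 0.001, -0.001]
contact_force: [-0.2, 0.1, -0.1]
gripper_width: 0.0347
grasp_force: 49.6
[12.43684211 11.81052632] [  4   3  17  18 190] 357.5 219.5 8.860122680664062
bush [ 0.36728649 -0.19766623  0.068     ] [ 0.36813582 -0.19499842  0.068     ]
z [ 0.36691759 -0.19862442  0.06668705]
t23.3 TCP [ 0.3653 -0.195   0.2512] hd 95.9 j6 -126 tilt -1.000 w 0.0347 g 49.6 F [-0.2  0.1 -0.1]
turn 0.0 then shift x -1.9 y -2.5 z 174.2 (after turn)
```

```bash
python3 -m handwheel '[[0,-2.5,-2.5,30,0],[0,0,0,30,0],[0,0,0,30,0],[0,0,0,30,0],[0,0,0,20,0]]'
python3 -m handwheel '[[0,0,0,10,0],[0,0,0,10,0],[0,0,0,5,0],[0,0,0,0,0],[0,0,0,0,0]]'
python3 -c "
from h import *
to(.368,-.1977,.077)"
```

```text
time: 23.73
ee_pos: [0.3687, -0.1982, 0.1092]
orientation: [-0.051, 0.999, 0.001, -0.002]
contact_force: [0.0, -0.0, -1.7]
gripper_width: 0.0346
grasp_force: 49.6
time: 24.15
ee_pos: [0.37, -0.1988, 0.0873]
orientation: [-0.051, 0.999, 0.0, -0.0]
contact_force: [-0.1, 0.2, -1.2]
gripper_width: 0.0348
grasp_force: 49.6
t24.1 TCP [ 0.37   -0.1988  0.0873] hd 95.9 j6 -126 tilt -1.000 w 0.0348 g 49.6 F [-0.1  0.2 -1.2]
turn 0.0 then shift x 1.9 y 1.3 z 10.3 (after turn)
```

```bash
python3 -m handwheel '[[0,1.5,1,4,0],[0,0,0,3,0],[0,0,0,1.5,0],[0,0,0,0,0],[0,0,0,0,0]]'
python3 -m handwheel '[[0,0,0,1,0],[0,0,0,0,0],[0,0,0,0,0],[0,0,0,0,0],[0,0,0,0,0]]'
python3 -c "
from h import *
to(.368,-.1977,.077)"
```

```text
time: 24.57
ee_pos: [0.3683, -0.1978, 0.0795]
orientation: [-0.051, 0.999, -0.0, 0.0]
contact_force: [-0.1, 0.2, -1.1]
gripper_width: 0.0349
grasp_force: 49.6
time: 24.98
ee_pos: [0.3683, -0.1977, 0.0784]
orientation: [-0.051, 0.999, -0.0, 0.0]
contact_force: [0.3, 0.3, -1.0]
gripper_width: 0.0345
grasp_force: 49.6
t25.0 TCP [ 0.3683 -0.1977  0.0784] hd 95.9 j6 -126 tilt -1.000 w 0.0345 g 49.6 F [ 0.3  0.3 -1. ]
turn 0.0 then shift x 0.3 y 0.1 z 1.4 (after turn)
```

```bash
python3 -m handwheel '[[0,0,0,1,0],[0,0,0,1,0],[0,0,0,0,0],[0,0,0,0,0],[0,0,0,0,0]]'
python3 -c "
from h import *
to(.368,-.1977,.077)"
```

```text
time: 25.4
ee_pos: [0.3684, -0.1978, 0.0766]
orientation: [-0.051, 0.999, -0.0, 0.0]
contact_force: [-0.2, 0.6, 3.7]
gripper_width: 0.0349
grasp_force: 50.1
t25.4 TCP [ 0.3684 -0.1978  0.0766] hd 95.9 j6 -126 tilt -1.000 w 0.0349 g 50.1 F [-0.2  0.6  3.7]
turn 0.0 then shift x 0.4 y 0.1 z -0.4 (after turn)
```

```bash
python3 -m handwheel '[[0.6,0,0,0,0],[0.6,0,0,0,0],[0.6,0,0,0,0],[0.6,0,0,0,0],[0.6,0,0,-3,0]]'
python3 -m handwheel '[[0.6,0,0,-20,0],[0.6,0,0,-30,0],[0.6,0,0,-30,0],[0.6,0,0,-30,0],[0.6,0,0,-30,0]]'
python3 -m handwheel '[[0.7,0,0,-30,0],[0.7,0,0,0,7],[0.7,0,0,0,7],[0.7,0,0,0,7],[0.7,0,0,0,7]]'
python3 -m handwheel '[[0.7,0,0,0,7],[0.7,0,0,0,7],[0.7,0,0,0,7],[0.7,0,0,0,7],[0.7,0,0,0,7]]'
python3 -m handwheel '[[0.7,0,0,0,7],[0.7,0,0,0,7],[0.7,0,0,0,4],[0.7,0,0,0,0],[0.7,0,0,0,0]]'
python3 -c "
from h import *
to(.5055,-.436,.003,15)"
```

```text
time: 25.82
ee_pos: [0.3679, -0.1975, 0.0789]
orientation: [-0.051, 0.999, 0.0, -0.001]
contact_force: [0.4, 0.1, -0.5]
gripper_width: 0.0509
grasp_force: 0.0
time: 26.23
ee_pos: [0.3679, -0.1975, 0.2209]
orientation: [-0.051, 0.999, -0.0, 0.0]
contact_force: [0.7, 0.1, -1.0]
gripper_width: 0.0512
grasp_force: 0.0
time: 26.65
ee_pos: [0.3682, -0.1977, 0.2497]
orientation: [0.195, 0.981, -0.0, 0.0]
contact_force: [0.1, 0.2, 0.1]
gripper_width: 0.0597
grasp_force: 0.0
time: 27.07
ee_pos: [0.3681, -0.1976, 0.2494]
orientation: [0.481, 0.877, -0.0, -0.0]
contact_force: [0.0, 0.6, 0.3]
gripper_width: 0.0597
grasp_force: 0.0
time: 27.48
ee_pos: [0.3682, -0.1976, 0.2494]
orientation: [0.609, 0.793, -0.0, 0.0]
contact_force: [-0.0, 0.2, -0.1]
gripper_width: 0.0598
grasp_force: 0.0
t27.5 TCP [ 0.3682 -0.1976  0.2494] hd 15.0 j6 -45 tilt -1.000 w 0.0598 g 0.0 F [-0.   0.2 -0.1]
turn -0.0 then shift x -265.8 y 71.0 z 246.4 (after turn)
```

```bash
python3 -m handwheel '[[0.7,-26.6,7.1,0,0],[0.7,-26.6,7.1,0,0],[0.7,-26.6,7.1,0,0],[0.7,-26.6,7.1,0,0],[0.7,-26.6,7.1,0,0]]'
python3 -m handwheel '[[0.7,-26.6,7.1,0,0],[0.7,-26.6,7.1,0,0],[0.7,-26.6,7.1,0,0],[0.7,-26.6,7.1,0,0],[0.7,-26.6,7.1,0,0]]'
python3 -m handwheel '[[0.7,0,0,30,0],[0.7,0,0,30,0],[0.7,0,0,30,0],[0.7,0,0,30,0],[0.7,0,0,30,0]]'
python3 -m handwheel '[[0.7,0,0,25,0],[0.7,0,0,20,0],[0.7,0,0,15,0],[0.7,0,0,0,0],[0.7,0,0,0,0]]'
python3 -c "
from h import *
to(.5055,-.436,.003,15)
c=camera('top'); c['T']=np.array(c['T']);np.savez('pics/t5.npz',**c); im=c['pixels'][120:270,280:480,::-1]
cv2.imwrite('pics/a5.png',cv2.resize(im,None,fx=4,fy=4,interpolation=cv2.INTER_CUBIC))"
```

```text
time: 27.9
ee_pos: [0.4372, -0.3183, 0.2493]
orientation: [0.609, 0.793, 0.0, 0.0]
contact_force: [0.6, -0.4, 0.8]
gripper_width: 0.06
grasp_force: 0.0
time: 28.32
ee_pos: [0.5057, -0.4377, 0.2491]
orientation: [0.609, 0.793, 0.0, -0.0]
contact_force: [-0.0, -0.6, 0.4]
gripper_width: 0.0603
grasp_force: 0.0
time: 28.73
ee_pos: [0.5051, -0.4366, 0.0978]
orientation: [0.609, 0.793, -0.0, -0.0]
contact_force: [0.3, 0.2, -0.1]
gripper_width: 0.06
grasp_force: 0.0
time: 29.15
ee_pos: [0.505, -0.4363, 0.0386]
orientation: [0.609, 0.793, 0.0, -0.001]
contact_force: [1.0, 1.3, 0.2]
gripper_width: 0.06
grasp_force: 0.0
t29.1 TCP [ 0.505  -0.4363  0.0386] hd 14.9 j6 -57 tilt -1.000 w 0.0600 g 0.0 F [1.  1.3 0.2]
turn -0.1 then shift x 0.2 y 0.6 z 35.6 (after turn)
```

View pics/a5.png

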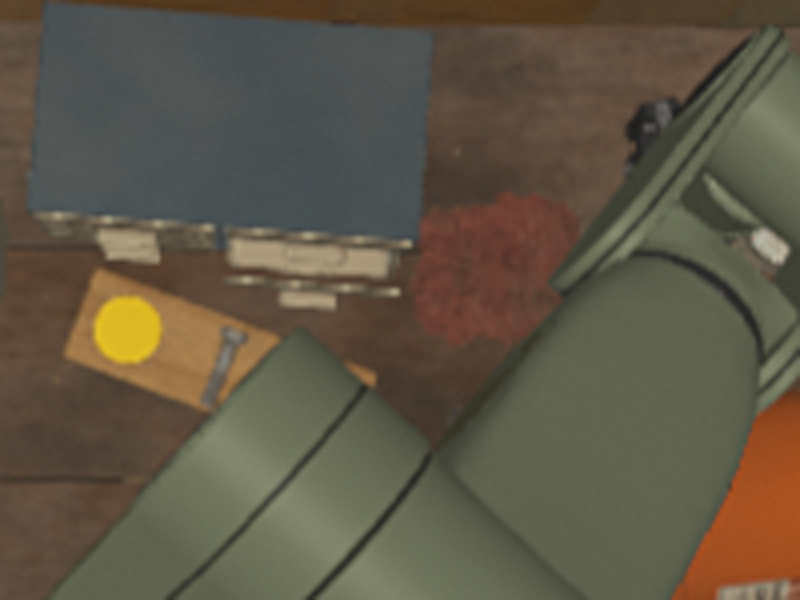

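The arm hides the blue pad in this view; the bolt and the yellow pad (128,330) are undisturbed. Gripping the collar next.

```bash
python3 -m handwheel '[[0.7,0,0.5,15,0],[0.7,0,0,12,0],[0.7,0,0,7,0],[0.7,0,0,0,0],[0.7,0,0,0,0]]'
python3 -m handwheel '[[0,0,0,0,0],[0,0,0,0,0],[0,0,0,0,0],[0,0,0,0,0],[0,0,0,0,0]]' 40
python3 -c "
from h import *
to(.5055,-.436,.25)"
python3 -m handwheel '[[0,0,0,-15,0],[0,0,0,-30,0],[0,0,0,-30,0],[0,0,0,-30,0],[0,0,0,-30,0]]'
python3 -m handwheel '[[0,0,0,-35,0],[0,0,0,-35,0],[0,0,0,-40,0],[0,0,0,0,0],[0,0,0,0,0]]'
python3 -c "
from h import *
to(.4179,-.0615,.25,85)"
```

```text
time: 29.62
ee_pos: [0.5057, -0.4364, 0.0053]
orientation: [0.61, 0.793, -0.0, -0.0]
contact_force: [-0.3, 0.2, -0.3]
gripper_width: 0.0602
grasp_force: 0.0
time: 30.03
ee_pos: [0.5063, -0.437, 0.0065]
orientation: [0.61, 0.793, -0.0, 0.001]
contact_force: [0.7, -0.3, 5.5]
gripper_width: 0.0401
grasp_force: 40.8
t30.0 TCP [ 0.5063 -0.437   0.0065] hd 14.9 j6 -57 tilt -1.000 w 0.0401 g 40.8 F [ 0.7 -0.3  5.5]
turn 0.0 then shift x 1.2 y -0.5 z -243.5 (after turn)
time: 30.45
ee_pos: [0.5053, -0.436, 0.1411]
orientation: [0.61, 0.793, 0.0, -0.001]
contact_force: [0.4, -0.1, -0.7]
gripper_width: 0.0399
grasp_force: 40.5
time: 30.87
ee_pos: [0.5064, -0.437, 0.2531]
orientation: [0.61, 0.793, -0.0, 0.003]
contact_force: [0.2, -0.4, -1.3]
gripper_width: 0.0397
grasp_force: 40.4
t30.9 TCP [ 0.5064 -0.437   0.2531] hd 14.9 j6 -57 tilt -1.000 w 0.0397 g 40.4 F [ 0.2 -0.4 -1.3]
turn -70.1 then shift x 120.9 y 366.4 z 3.1 (after turn)
```

```bash
python3 -m handwheel '[[0,0,0,0,-7],[0,0,0,0,-7],[0,0,0,0,-7],[0,0,0,0,-7],[0,0,0,0,-7]]'
python3 -m handwheel '[[0,0,0,0,-7],[0,0,0,0,-7],[0,0,0,0,-7],[0,0,0,0,-7],[0,0,0,0,-7]]'
python3 -m handwheel '[[0,8.6,26.1,0,0],[0,8.6,26.1,0,0],[0,8.6,26.1,0,0],[0,8.6,26.1,0,0],[0,8.6,26.1,0,0]]'
python3 -m handwheel '[[0,8.6,26.1,0,0],[0,8.6,26.1,0,0],[0,8.6,26.1,0,0],[0,8.6,26.1,0,0],[0,8.6,26.1,0,0]]'
python3 -m handwheel '[[0,8.6,26.1,0,0],[0,8.6,26.1,0,0],[0,8.6,26.1,0,0],[0,8.6,26.1,0,0],[0,0,0,0,0]]'
python3 -m handwheel '[[0,0,0,20,0],[0,0,0,30,0],[0,0,0,20,0],[0,0,0,0,0],[0,0,0,0,0]]'
python3 -c "
from h import *
to(.4165,-.0615,.044,85)
c=camera('top');c['T']=np.array(c['T']);np.savez('pics/t6.npz',**c)
c=camera('scene');cv2.imwrite('pics/s6.png',cv2.resize(c['pixels'][60:260,210:450,::-1],None,fx=3,fy=3,interpolation=cv2.INTER_CUBIC))"
```

```text
time: 31.28
ee_pos: [0.5049, -0.4357, 0.2474]
orientation: [0.34, 0.94, 0.001, -0.002]
contact_force: [-0.1, -0.3, -0.2]
gripper_width: 0.0399
grasp_force: 40.4
time: 31.7
ee_pos: [0.5049, -0.4357, 0.2474]
orientation: [0.042, 0.999, 0.002, -0.002]
contact_force: [0.2, -0.2, 0.1]
gripper_width: 0.0402
grasp_force: 40.4
time: 32.12
ee_pos: [0.473, -0.3007, 0.2477]
orientation: [0.045, 0.999, 0.001, -0.002]
contact_force: [-0.5, 0.3, -0.5]
gripper_width: 0.0398
grasp_force: 40.5
time: 32.53
ee_pos: [0.4416, -0.1671, 0.2481]
orientation: [0.045, 0.999, 0.001, -0.002]
contact_force: [0.2, -0.2, 0.2]
gripper_width: 0.0401
grasp_force: 40.5
time: 32.95
ee_pos: [0.4155, -0.0581, 0.2483]
orientation: [0.043, 0.999, 0.001, -0.003]
contact_force: [0.3, -0.5, -0.1]
gripper_width: 0.04
grasp_force: 40.6
time: 33.37
ee_pos: [0.4172, -0.0619, 0.1788]
orientation: [0.045, 0.999, 0.0, -0.002]
contact_force: [0.3, -0.1, -0.2]
gripper_width: 0.0402
grasp_force: 40.6
t33.4 TCP [ 0.4172 -0.0619  0.1788] hd 84.9 j6 -95 tilt -1.000 w 0.0402 g 40.6 F [ 0.3 -0.1 -0.2]
turn -0.1 then shift x 0.7 y 0.3 z 134.8 (after turn)
```

View pics/s6.png

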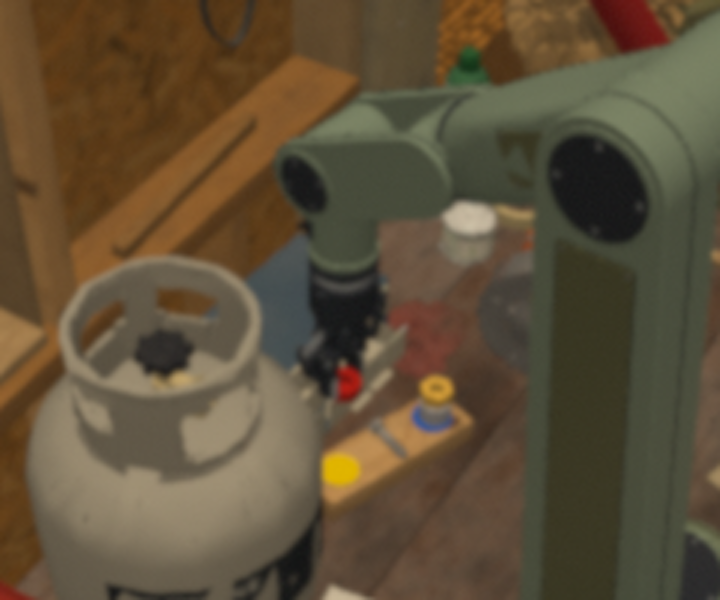

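The nut sits flat on the bush (435,390), the bolt is in place (388,437), and the collar (348,382) is held above the yellow pad (341,468). I'll descend in stages, biased 3–4 mm away from the cabinet pulls.

```bash
python3 -m handwheel '[[0,3.5,0,20,0],[0,0,0,20,0],[0,0,0,20,0],[0,0,0,0,0],[0,0,0,0,0]]'
python3 -m handwheel '[[0,0,0,20,0],[0,0,0,15,0],[0,0,0,10,0],[0,0,0,5,0],[0,0,0,0,0]]'
python3 -m handwheel '[[0,0,0,5,0],[0,0,0,5,0],[0,0,0,3,0],[0,0,0,0,0],[0,0,0,0,0]]'
python3 -c "
from h import *
to(.414,-.0615,.044,85)"
```

```text
time: 33.88
ee_pos: [0.4153, -0.0616, 0.1209]
orientation: [0.045, 0.999, -0.0, 0.0]
contact_force: [0.5, 1.1, -0.7]
gripper_width: 0.04
grasp_force: 40.6
time: 34.3
ee_pos: [0.4156, -0.0616, 0.0709]
orientation: [0.045, 0.999, -0.0, 0.001]
contact_force: [-1.4, -0.1, -0.9]
gripper_width: 0.0401
grasp_force: 40.6
time: 34.72
ee_pos: [0.4149, -0.0615, 0.0573]
orientation: [0.045, 0.999, -0.0, -0.0]
contact_force: [0.2, -0.1, -0.2]
gripper_width: 0.0398
grasp_force: 40.6
t34.7 TCP [ 0.4149 -0.0615  0.0573] hd 84.9 j6 -95 tilt -1.000 w 0.0398 g 40.6 F [ 0.2 -0.1 -0.2]
turn -0.1 then shift x 0.9 y -0.1 z 13.3 (after turn)
```

```bash
python3 -m handwheel '[[0,0,0,5,0],[0,0,0,4,0],[0,0,0,2,0],[0,0,0,0,0],[0,0,0,0,0]]'
python3 -m handwheel '[[0,0,0,1,0],[0,0,0,1,0],[0,0,0,0,0],[0,0,0,0,0],[0,0,0,0,0]]'
python3 -c "
from h import *
to(.414,-.0615,.044,85)"
```

```text
time: 35.13
ee_pos: [0.4147, -0.0614, 0.0461]
orientation: [0.045, 0.999, 0.0, -0.0]
contact_force: [-0.2, -1.0, -0.5]
gripper_width: 0.0399
grasp_force: 40.6
time: 35.55
ee_pos: [0.415, -0.0615, 0.0444]
orientation: [0.045, 0.999, -0.0, 0.0]
contact_force: [0.3, -0.0, 1.7]
gripper_width: 0.0403
grasp_force: 40.8
t35.5 TCP [ 0.415  -0.0615  0.0444] hd 84.9 j6 -95 tilt -1.000 w 0.0403 g 40.8 F [ 0.3 -0.   1.7]
turn -0.1 then shift x 1.0 y -0.1 z 0.4 (after turn)
```

Contact felt. Now release, retreat straight up, and swing clear for a final look.

```bash
python3 -m handwheel '[[0.65,0,0,0,0],[0.65,0,0,0,0],[0.65,0,0,0,0],[0.65,0,0,0,0],[0.65,0,0,-3,0]]'
python3 -m handwheel '[[0.65,0,0,-20,0],[0.65,0,0,-30,0],[0.65,0,0,-30,0],[0.65,0,0,-30,0],[0.65,0,0,-30,0]]'
python3 -m handwheel '[[0.65,0,0,-35,0],[0.65,0,0,-35,0],[0.65,0,0,-30,0],[0.65,-8,-25,0,0],[0.65,-8,-25,0,0]]'
python3 -m handwheel '[[0.65,-8,-30,0,0],[0.65,-8,-30,0,0],[0.65,-8,-30,0,0],[0.65,-8,-30,0,0],[0.65,-8,-30,0,0]]'
python3 -m handwheel '[[0.65,-8,-30,0,0],[0.65,-8,-30,0,0],[0.65,-8,-30,0,0],[0.65,-8,-30,0,0],[0.65,0,0,0,0]]'
python3 - <<'E'
from h import *
c=camera('top');c['T']=np.array(c['T']); im=c['pixels']
cv2.imwrite('pics/a7.png',cv2.resize(im[120:270,280:480,::-1],None,fx=4,fy=4,interpolation=cv2.INTER_CUBIC))
hsv=cv2.cvtColor(im,cv2.COLOR_RGB2HSV).astype(int);H,S=hsv[...,0],hsv[...,1]
def f(n,m,b,z):
    M=np.zeros((400,640),np.uint8);M[b[1]:b[3],b[0]:b[2]]=m[b[1]:b[3],b[0]:b[2]]
    _,l,st,ce=cv2.connectedComponentsWithStats(M);i=1+st[1:,4].argmax();print(n,st[i,4],plane(c,*ce[i],z).round(4),np.median(pts(c)[l==i],0).round(4))
f('collar',(S>170)&((H<6)|(H>174)),(295,185,330,220),.056)
f('nut',(S>120)&(H>15)&(H<33),(346,205,372,232),.088)
to(.6,-.4,.3)
E
```

```text
time: 35.97
ee_pos: [0.4144, -0.0614, 0.047]
orientation: [0.045, 0.999, 0.0, -0.001]
contact_force: [-0.7, 0.2, 0.2]
gripper_width: 0.0558
grasp_force: 0.0
time: 36.38
ee_pos: [0.4145, -0.0614, 0.189]
orientation: [0.045, 0.999, -0.0, 0.0]
contact_force: [0.4, -0.1, -0.7]
gripper_width: 0.0555
grasp_force: 0.0
time: 36.8
ee_pos: [0.4272, -0.1128, 0.29]
orientation: [0.043, 0.999, -0.001, 0.003]
contact_force: [0.1, 0.3, -0.4]
gripper_width: 0.0555
grasp_force: 0.0
time: 37.22
ee_pos: [0.4526, -0.267, 0.2874]
orientation: [0.045, 0.999, 0.0, -0.0]
contact_force: [-0.4, -0.0, -0.1]
gripper_width: 0.0556
grasp_force: 0.0
time: 37.63
ee_pos: [0.4742, -0.3929, 0.286]
orientation: [0.046, 0.999, -0.001, -0.0]
contact_force: [0.2, 0.1, 0.6]
gripper_width: 0.0557
grasp_force: 0.0
collar 126 [ 0.412 -0.063  0.056] [ 0.4118 -0.0634  0.0551]
nut 224 [ 0.3651 -0.208   0.088 ] [ 0.3665 -0.2092  0.0769]
t37.7 TCP [ 0.4738 -0.3902  0.2862] hd 84.7 j6 -125 tilt -1.000 w 0.0556 g 0.0 F [ 0.1  1.  -0.1]
turn 0.0 then shift x -126.6 y 1.8 z -13.8 (after turn)
```

View pics/a7.png

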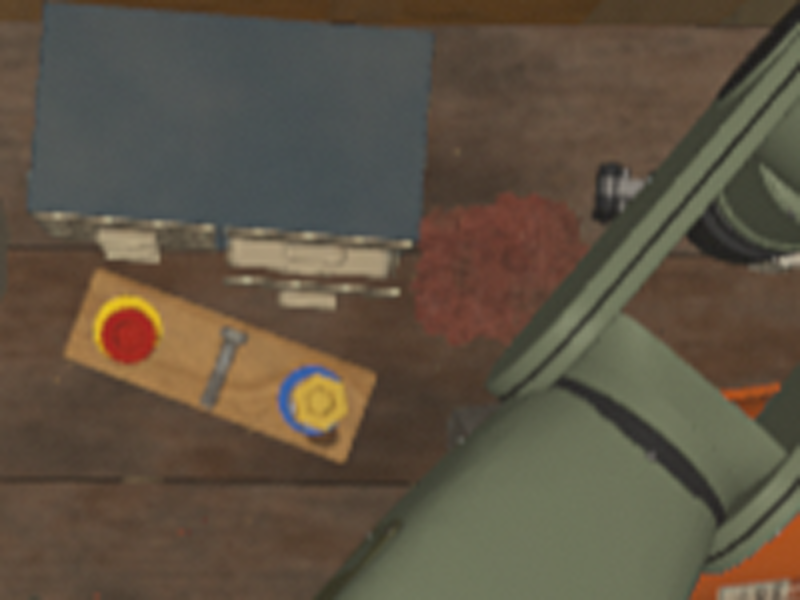

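The final view shows every part in place:
- **Collar:** at (128,335), about 6 mm off the yellow pad's centre (12 mm allowed).
- **Bolt:** middle at about (221,366), against the pads' midpoint at (220,365), and square across the timber.
- **Nut:** at (320,402), 1–2 mm off the bush axis once its height is allowed for.

The gripper is open and clear of everything.

```bash
python3 -c "
from h import *
print(sign_off())"
```

```text
the job is handed in; nothing more can be done
None
```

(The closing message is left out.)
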